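# Key the canopy mast tight in its crown block

### The job

Take the yellow steel key out of the rack, set it thin end down in the gap beside the mast in the red crown block, and press or tap it straight down until it sits firmly tight, then let go. A push of about 15 N makes it tight; do not force it much harder, or the crown splits. Leave the blue key in the rack and the hammer, paint tin and jar where they are.

Things in the scene. Friction and masses are not known exactly. Their poses are not given: they have to be found in the camera images.
- yellow_key_center (a point): centre of the yellow key, the one to use: a loose painted steel wedge, about 0.25 kg, 100 mm long in z (head up at +50 mm, thin end at -50 mm), 30 mm wide in y with parallel sides to grip, tapered alike on both x sides from 6 mm at the thin end to 18 mm at the head. It stands thin end down in the rack, 60 mm of it showing. Turned half round about z it is the same.
- blue_key_center (a point): centre of the blue key, of the same shape and size as the yellow one, standing in the other slot of the rack; it stays there
- rack: fixed brown wooden rack block, 120 x 66 mm and 50 mm high, origin under its centre; two slots 40 mm deep, 35 mm either side of its centre along its x, each 15 mm (x) by 34 mm (y); the yellow key may be in either
- crown: fixed red crown block of a canopy frame, 130 (x) x 110 (y) x 90 mm high, origin under its centre on the table; yellow rib stubs 45 to 50 mm long stick out of its four sides, 29 to 55 mm above the table. The square wooden mast end stands in its mortise, level with its top and backed by stiff rubber (about 20 N per mm); the gap for the key is on the mast's crown +x side.
- cheek (a point): top edge of the crown's fixed cheek, the bright steel-faced +x wall of the gap, at mid y; the mast is the -x wall. The key first binds with 33 to 79 mm of it inside, then tightens within some 2 to 8 mm more. It stays where pushed. A push of 12 to 20 N makes it properly tight (it bears on the cheek with over 7 N after release); over 26 N on the cheek, from a push of about that much, spoils the crown.
- gap (a point): point level with the crown's top, 5.3 mm in crown -x from the cheek and midway along the gap's y: centre the key over it, key x and y along crown x and y, either way round. The gap is 38 mm wide in y, 10 to 15.5 mm in x at the top (how loose the mast sits differs each time and is not measured), its faces leaning together downwards with the key's own taper.
- hammer_mid (a point): middle of a loose hammer, 260 mm long, lying on the table, 13 mm above it; not needed
- paint_tin_mid (a point): centre of a loose white paint tin with a red band, 90 mm across, 110 mm high
- screw_jar_mid (a point): centre of a loose glass jar with a yellow cap, 60 mm across, 80 mm high
- yellow_key: the same yellow key; origin at the middle of its thin end, axes as above

How it is judged:
By the outcome, as a careful person would: the job done as asked, in the order asked, and still so for the second after the job is handed in, with the robot touching nothing.
It also fails if it takes over 58 s, if anything falls off the work surface, if the arm or the gripper's body presses on something with over 40 N, if the wrist force passes 120 N, or if a joint passes its speed limit or range.

### The arm

A 6-joint arm with a two-finger parallel gripper is mounted at the origin on the work surface. World frame = base frame: x ahead of the robot, y to its left, z up, the work surface at z = 0. Lengths are in m, angles in rad, forces in N, time in s.
With the tool pointing down it reaches from about 0.3 to 0.875 m from the base axis. Payload 6.4 kg.
Tool frame: the origin (TCP) lies at the very end of the fingers, on their centre line; the grasp point (between the pads) lies 19 mm behind it (manip.hold_point_z is the distance from the TCP to the grasp point, in m); x points along the fingers, y is the direction in which the jaws open and shut, and the axes are right-handed (so a half turn about x gives the same grasp; the last joint's range is limited). The gripper opens to 88 mm and grips with 3 to 60 N. Pads are 18 mm wide; open, the fingers measure 123 mm over their backs; the gripper's body (75 mm by 187 mm) begins 45 mm behind the grasp point.
Start: joints at [1.084, 0.181, 1.607, -0, 1.354, -0.206], TCP at [0.159, 0.552, 0.239] pointing down, gripper open.
Joint ranges: [-2.99, 2.99], [-0.89, 2.07], [0.3, 2.58], [-1.14, 4.28], [0, 2.63], [-3.12, 3.12]. Speed limits (rad/s): [2.57, 2.57, 3.01, 3.14, 3.14, 3.14].

### API

Orientations are given as a 3x3 rotation matrix whose columns are the frame's x, y, z axes.
In Python, from plant import manip, grab_frame, get_calibration gives the robot as it stands. The module is installed in compiled form; this text tells all that it offers.
- The arm moves only by the tool play_rows, never from a script. Its argument "plan" is one flat list of numbers, 5 for each row, row after row: the finger opening in cm, from 0 to 8.81, then the shift along the tool's x, y, z in cm, then the turn about the tool's x in degrees. In form: [grip, x, y, z, twist, grip, x, y, z, twist, ...]. A call has 1 to 12 rows; each row is the pose to reach, as a shift and turn from the pose commanded when the call began, along the tool's axes at that moment; what a row does not reach only later rows make up. A row lasts 1/8 s, in which the tool goes at most 62.5 mm and 10.7 degrees, less where a joint would pass 70% of its speed; a pose out of reach is approached as far as the arm can. A call with a gripper value outside its range is refused whole. The fingers move at their own pace and stop on an object; "squeeze" is the grip in N (left out, the last holds). Time passes only in rows, so rows that repeat a pose let the fingers close. It gives the time, the measured TCP pose, the force and the opening at its end, in the units of the state.
- manip.get_state(): the state, without advancing time (a new reading comes with each control period).
- grab_frame(name): name is "scene" or "top" or "wrist"; returns the picture (384x512x3 uint8, red, green, blue); there is no depth.
- get_calibration(name): a dict with "vertical_fov" (degrees; the focal length in pixels is half the picture's height over the tangent of half this angle, whatever the lens; pixels are square), "cx", "cy" (the principal point, pixels), "rvec" (rotation vector, rad) and "tvec" (3), from world to camera coordinates, as OpenCV has them. Camera axes: x right, y down, z forward; pixel columns grow to the right and rows downward; lengths in m; the calibration is good to about 2 mm. A picture is of the moment at which its call begins: read the wrist's pose just before it. get_calibration takes no time and is no camera call; for the wrist camera it gives the pose at the moment of the call.
- manip.finish_job(): hands the job in, once; it reports no verdict.
The state is a dict: "time_s": time; "joint_positions": joint angles; "joint_velocities": joint speeds; "joint_torque": joint torques, N m; "eef_pos": TCP position; "eef_rot": TCP orientation; "force": force on the tool from outside, world axes, zero at the start; "moment": the same for the moment, N m; "width": opening from 0.0 (shut) to 1.0 (fully open).
Only numpy, scipy, OpenCV 4.12 (cv2) and the standard library are available. Lean on these libraries where they do the work, as an engineer would, in place of code of your own. Each camera call takes 0.05 s, during which the arm holds its last target.

## Working session

There is one attempt and no reset: what is moved stays moved. The work goes in short steps, Python scripts to look and compute and a tool call to move; the robot and the scene stay as the last step left them, time stands still between calls to the robot, and variables do not carry over. Pictures are saved under pics/ and viewed, and the job is handed in when it is done.

Besides the shell and the picture viewer there is one more tool, called after "Call:" as name(argument=value, ...), one argument or row to a line, values as JSON. play_rows: Moves the arm, as the interface text tells. Its arguments: {"type":"object","properties":{"plan":{"type":"array"},"squeeze":{"type":"number"}},"required":["plan"]}

```bash
mkdir -p pics
cat > h.py <<'E'
import numpy as np, cv2
from plant import manip, grab_frame, get_calibration
def cal(n):
    c=get_calibration(n); f=192/np.tan(np.radians(c["vertical_fov"])/2)
    K=np.array([[f,0,c["cx"]],[0,f,c["cy"]],[0,0,1]]); R=cv2.Rodrigues(np.array(c["rvec"],float))[0]
    return K,R,np.array(c["tvec"],float)
def onz(c,px,z):
    K,R,t=c; o=-R.T@t; d=R.T@np.linalg.solve(K,[px[0],px[1],1]); return o+d*(z-o[2])/d[2]
def proj(c,p):
    K,R,t=c; q=K@(R@np.array(p)+t); return q[:2]/q[2]
E
python3 - <<'E'
from h import *
s=manip.get_state(); print({k:np.round(v,3) for k,v in s.items()}, manip.hold_point_z)
for n in ["scene","top","wrist"]:
    c=get_calibration(n); print(n,c)
    im=grab_frame(n); np.save(f"pics/{n}0.npy",im); cv2.imwrite(f"pics/{n}0.png",im[:,:,::-1])
E
```

```text
{'time_s': np.float64(0.0), 'joint_positions': array([ 1.084,  0.182,  1.608, -0.   ,  1.354, -0.206]), 'joint_velocities': array([-0.002, -0.   ,  0.003,  0.   , -0.   , -0.001]), 'joint_torque': array([-2.0000e-03, -4.3387e+01, -3.4184e+01,  7.0000e-02,  3.9000e-02,
       -0.0000e+00]), 'eef_pos': array([0.159, 0.552, 0.238]), 'eef_rot': array([[-0.001,  0.277,  0.961],
       [-0.001,  0.961, -0.277],
       [-1.   , -0.002, -0.   ]]), 'force': array([-0.58 ,  0.005, -0.555]), 'moment': array([ 0.029,  0.007, -0.002]), 'width': np.float64(1.001)} 0.0187
scene {'vertical_fov': 54.52069295607333, 'cx': 259.3357595269947, 'cy': 188.02660126378558, 'rvec': array([ 1.42672565,  2.24658062, -0.77828514]), 'tvec': array([ 0.32013507, -0.37005974,  1.23341979])}
top {'vertical_fov': 46.7529672095035, 'cx': 253.21832883803677, 'cy': 196.61524804929425, 'rvec': array([ 2.19999923, -2.16298685,  0.07915583]), 'tvec': array([-0.10255938,  0.60528877,  1.08441413])}
wrist {'vertical_fov': 69.02071894135167, 'cx': 254.84243240728455, 'cy': 194.62671036452411, 'rvec': array([-2.31804063, -1.74541274, -0.24862638]), 'tvec': array([-0.57452227, -0.03840191,  0.3908063 ])}
```

View pics/scene0.png

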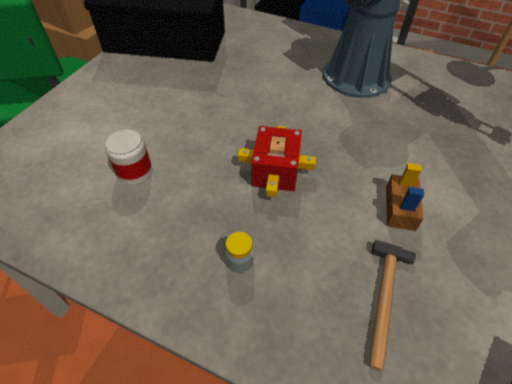

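View pics/top0.png

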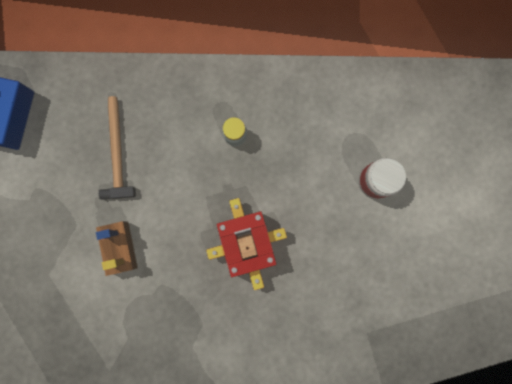

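View pics/wrist0.png

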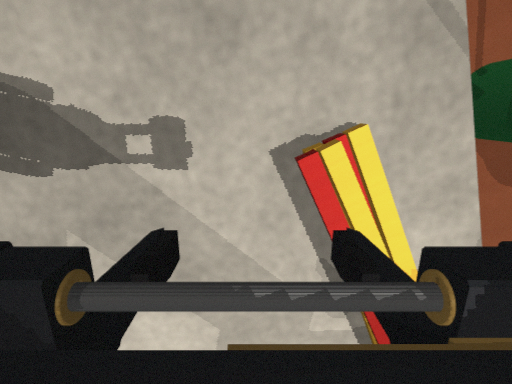

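Run:
```python
from h import *
for n in ["scene","top","wrist"]:
    c=cal(n); K,R,t=c; print(n,"cam",(-R.T@t).round(3),"fwd",R[2].round(3),"base px",proj(c,[0,0,0]).round(), "corners",[onz(c,p,0).round(2)[:2] for p in [(0,0),(511,0),(0,383),(511,383)]])
print(onz(cal("wrist"),(360,130),0), onz(cal("wrist"),(490,200),0))
im=cv2.imread("pics/top0.png"); cv2.imwrite("pics/topz.png",np.hstack([cv2.resize(im[190:300,195:300],None,fx=5,fy=5,interpolation=2)[:550,:400*1], cv2.resize(im[190:300,75:155],None,fx=5,fy=5,interpolation=2)]))
im=cv2.imread("pics/scene0.png"); cv2.imwrite("pics/scenez.png",np.hstack([cv2.resize(im[115:205,230:325],None,fx=4.5,fy=4.5,interpolation=2), cv2.resize(im[150:240,370:440],None,fx=4.5,fy=4.5,interpolation=2)]))
```

```text
scene cam [1.1   0.147 0.727] fwd [-0.571 -0.254 -0.78 ] base px [356.  76.] corners [array([ 0.13, -1.47]), array([-0.83,  0.45]), array([ 1.16, -0.31]), array([0.78, 0.5 ])]
top cam [ 0.524 -0.096  1.127] fwd [ 0.075  0.004 -0.997] base px [211. 445.] corners [array([1.12, 0.58]), array([ 1.14, -0.76]), array([0.14, 0.52]), array([ 0.16, -0.73])]
wrist cam [0.089 0.573 0.385] fwd [ 0.27  -0.08  -0.959] base px [-156.  167.] corners [array([-0.12,  0.32]), array([0.05, 0.9 ]), array([0.41, 0.  ]), array([0.66, 0.88])]
[0.1492     0.70205064 0.        ] [0.29851892 0.86482514 0.        ]
```

View pics/topz.png

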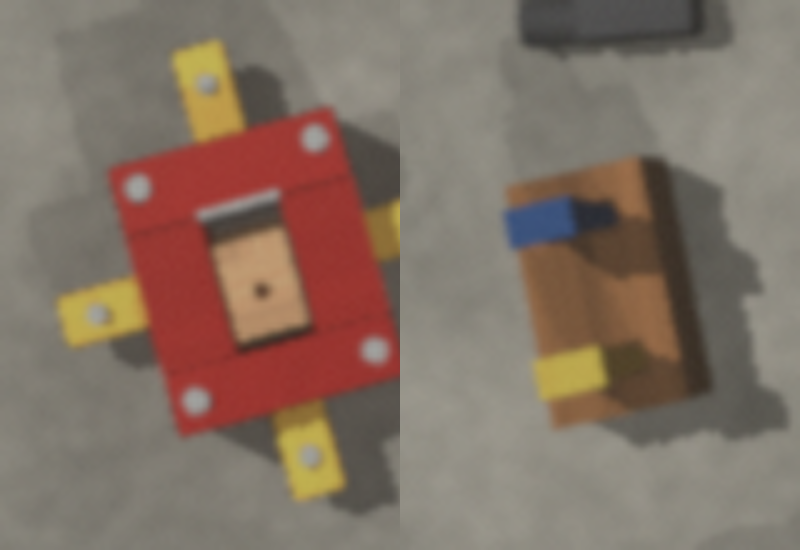

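View pics/scenez.png

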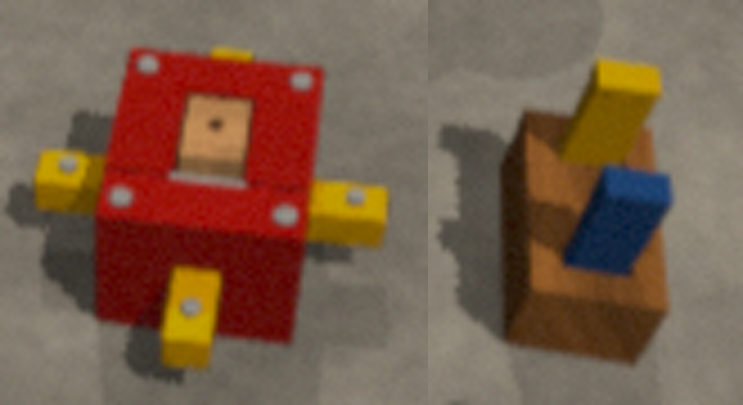

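Run:
```python
from h import *
T=cal("top"); S=cal("scene")
def hsv(n): return cv2.cvtColor(np.load(f"pics/{n}0.npy"),cv2.COLOR_RGB2HSV)
def crop(m,x0,x1,y0,y1):
    o=np.zeros_like(m); o[y0:y1,x0:x1]=m[y0:y1,x0:x1]; return o
h=hsv("top")
red=((h[...,0]<8)|(h[...,0]>172))&(h[...,1]>140)&(h[...,2]>100); red=crop(red.astype(np.uint8),200,300,200,290)
cs=cv2.findContours(red,cv2.RETR_EXTERNAL,cv2.CHAIN_APPROX_NONE)[0]; c=max(cs,key=cv2.contourArea)
r=cv2.minAreaRect(c); b=cv2.boxPoints(r); print(b.round(1)); P=np.array([onz(T,p,.09) for p in b])[:,:2]; print(P.round(4),np.linalg.norm(P-np.roll(P,-1,0),axis=1).round(4),P.mean(0).round(4))
for i in range(4):
    d=P[(i+1)%4]-P[i]; print(np.degrees(np.arctan2(d[1],d[0])).round(2))
for n,cc,box in [("top",T,(75,155,220,290)),("scene",S,(370,440,150,240))]:
    h=hsv(n)
    for nm,lo,hi in [("yel",20,35),("blue",100,125)]:
        m=((h[...,0]>=lo)&(h[...,0]<=hi)&(h[...,1]>130)&(h[...,2]>(140 if nm=="yel" else 50))).astype(np.uint8); m=crop(m,*box)
        c=max(cv2.findContours(m,cv2.RETR_EXTERNAL,cv2.CHAIN_APPROX_NONE)[0],key=cv2.contourArea)
        b=cv2.boxPoints(cv2.minAreaRect(c)); P=np.array([onz(cc,p,.11) for p in b])[:,:2]
        print(n,nm,b.round(1).tolist(),P.round(4).tolist(),np.linalg.norm(P-np.roll(P,-1,0),axis=1).round(4),P.mean(0).round(4))
```

```text
[[215.8 223.4]
 [261.1 210.8]
 [276.  264.3]
 [230.7 276.9]]
[[ 0.5378 -0.0065]
 [ 0.569  -0.1115]
 [ 0.4458 -0.1478]
 [ 0.4152 -0.0437]] [0.1096 0.1284 0.1086 0.1282] [ 0.4919 -0.0774]
-73.5
-163.58
106.37
16.87
top yel [[101.5999984741211, 261.6000061035156], [113.9000015258789, 258.5], [115.9000015258789, 266.79998779296875], [103.69999694824219, 269.79998779296875]] [[0.4465, 0.2492], [0.4539, 0.2217], [0.4354, 0.2163], [0.4281, 0.2438]] [0.0285 0.0192 0.0285 0.0192] [0.441  0.2327]
top blue [[97.19999694824219, 233.1999969482422], [105.9000015258789, 231.39999389648438], [106.69999694824219, 235.3000030517578], [98.0, 237.0]] [[0.5107, 0.2621], [0.515, 0.2425], [0.5062, 0.2403], [0.502, 0.2599]] [0.0201 0.009  0.0201 0.009 ] [0.5085 0.2512]
scene yel [[406.1000061035156, 168.6999969482422], [407.1000061035156, 162.1999969482422], [422.1000061035156, 164.6999969482422], [421.0, 171.1999969482422]] [[0.4574, 0.2185], [0.4364, 0.2168], [0.4295, 0.2488], [0.4505, 0.25]] [0.021  0.0327 0.021  0.0323] [0.4434 0.2335]
scene blue [[401.29998779296875, 207.6999969482422], [410.3999938964844, 184.5], [424.20001220703125, 189.89999389648438], [415.20001220703125, 213.10000610351562]] [[0.57, 0.2308], [0.4995, 0.2359], [0.5017, 0.2655], [0.5715, 0.2591]] [0.0708 0.0297 0.07   0.0283] [0.5357 0.2478]
```

```bash
cat >> h.py <<'E'
def plan(target, yaw_y=None):
    "shift in tool axes (cm) & twist (deg, brings tool y to world angle yaw_y) from measured pose"
    s=manip.get_state(); R=np.array(s["eef_rot"]); d=R.T@(np.array(target)-s["eef_pos"])*100
    tw=None
    if yaw_y is not None:
        a=np.degrees(np.arctan2(R[1,1],R[0,1])); tw=-((yaw_y-a+90)%180-90)
    print("shift cm",d.round(2),"twist",None if tw is None else round(tw,2),"q6",round(s["joint_positions"][5],2))
E
python3 - <<'E'
from h import *
T=cal("top"); print(onz(T,(242.6,230.8),.09))
plan([.50,-.075,.28],106.65)
E
```

```text
[ 0.52167184 -0.06916609  0.09      ]
shift cm [ -4.15 -50.82  50.13] twist -32.74 q6 -0.21
```

Call:
play_rows(
  plan=[8.8,-4.2,-50.8,50.1,-32.7,8.8,-4.2,-50.8,50.1,-32.7,8.8,-4.2,-50.8,50.1,-32.7,8.8,-4.2,-50.8,50.1,-32.7,8.8,-4.2,-50.8,50.1,-32.7,8.8,-4.2,-50.8,50.1,-32.7,8.8,-4.2,-50.8,50.1,-32.7,8.8,-4.2,-50.8,50.1,-32.7,8.8,-4.2,-50.8,50.1,-32.7,8.8,-4.2,-50.8,50.1,-32.7,8.8,-4.2,-50.8,50.1,-32.7,8.8,-4.2,-50.8,50.1,-32.7],
)

```text
time_s: 1.65
eef_pos: [0.5006, -0.0771, 0.2806]
eef_rot: [[-0.0, -0.284, 0.959], [-0.0, 0.959, 0.284], [-1.0, -0.0, -0.0]]
force: [-0.1, 1.1, -0.2]
width: 0.997
```

Call:
play_rows(
  plan=[8.8,0,0,0,0,8.8,0,0,0,0,8.8,0,0,0,0],
)

```text
time_s: 2.02
eef_pos: [0.4994, -0.0731, 0.2806]
eef_rot: [[-0.0, -0.287, 0.958], [0.0, 0.958, 0.287], [-1.0, 0.0, -0.0]]
force: [0.8, 0.4, 0.3]
width: 0.998
```

Run:
```python
from h import *
s=manip.get_state(); print(s["time_s"],s["eef_pos"].round(4),s["eef_rot"].round(3).tolist(),s["force"].round(2),s["joint_velocities"].round(3))
c=cal("wrist"); np.savez("pics/w1c.npz",K=c[0],R=c[1],t=c[2]); im=grab_frame("wrist"); np.save("pics/w1.npy",im); cv2.imwrite("pics/w1.png",im[:,:,::-1]); print((-c[1].T@c[2]).round(4))
```

```text
2.025 [ 0.4994 -0.0731  0.2806] [[-0.0, -0.287, 0.958], [0.0, 0.958, 0.287], [-1.0, 0.0, -0.0]] [0.8  0.39 0.34] [ 0.004 -0.004 -0.002 -0.002  0.002 -0.002]
[ 0.4292 -0.0934  0.4273]
```

View pics/w1.png

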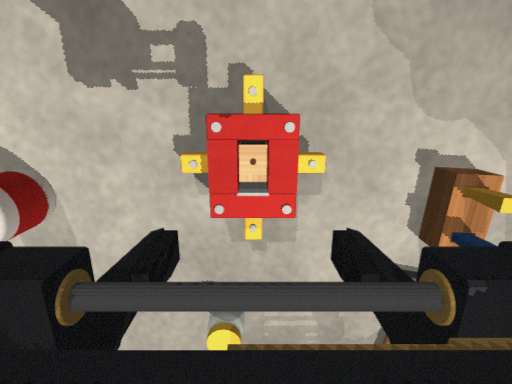

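Run:
```python
from h import *
d=np.load("pics/w1c.npz"); c=(d["K"],d["R"],d["t"]); im=np.load("pics/w1.npy")
h=cv2.cvtColor(im,cv2.COLOR_RGB2HSV)
red=(((h[...,0]<8)|(h[...,0]>172))&(h[...,1]>140)&(h[...,2]>80)).astype(np.uint8); red[:100]=0; red[225:]=0; red[:,:200]=0; red[:,310:]=0
ct=max(cv2.findContours(red,cv2.RETR_EXTERNAL,cv2.CHAIN_APPROX_NONE)[0],key=cv2.contourArea)
b=cv2.boxPoints(cv2.minAreaRect(ct)); P=np.array([onz(c,p,.09) for p in b])[:,:2]
print(b.round(1).tolist(),P.round(4).tolist(),np.linalg.norm(P-np.roll(P,-1,0),axis=1).round(4),P.mean(0).round(4))
for i in range(4):
    e=P[(i+1)%4]-P[i]; print(np.degrees(np.arctan2(e[1],e[0])).round(2),end=" ")
print()
# screws
g=((h[...,1]<40)&(h[...,2]>150)).astype(np.uint8); g[:100]=0; g[225:]=0; g[:,:205]=0; g[:,305:]=0
n,l,st,ce=cv2.connectedComponentsWithStats(g)
for i in range(1,n):
    if st[i,4]>5: print(st[i],ce[i].round(2),onz(c,ce[i],.09).round(4))
print(im[180:200,253].tolist())
cv2.imwrite("pics/w1z.png",cv2.resize(im[100:225,200:310,::-1],None,fx=4.7,fy=4.7,interpolation=cv2.INTER_NEAREST))
```

```text
[[206.0, 217.0], [206.0, 114.0], [299.0, 114.0], [299.0, 217.0]] [[0.5709, -0.1165], [0.4469, -0.1472], [0.4159, -0.0439], [0.5364, -0.0017]] [0.1277 0.1079 0.1277 0.1199] [ 0.4925 -0.0773]
-166.09 106.73 19.28 -73.28 
[277 100  28  37 384] [295.64 110.25] [ 0.4131 -0.049   0.09  ]
[211 122  10  10  74] [215.57 126.61] [ 0.4575 -0.133   0.09  ]
[285 122   9  10  73] [289.11 126.77] [ 0.4328 -0.0502  0.09  ]
[263 179  42  46 525] [293.85 209.44] [ 0.5286 -0.0114  0.09  ]
[205 187  39  38 362] [217.11 215.02] [ 0.5642 -0.1035  0.09  ]
[238 193  30   2  60] [252.5 193.5] [ 0.5234 -0.0681  0.09  ]
[215 205   9   9  60] [218.7  209.02] [ 0.5556 -0.1036  0.09  ]
[282 205   9   9  57] [286.33 209.09] [ 0.5309 -0.0208  0.09  ]
[[238, 192, 136], [211, 161, 117], [102, 89, 76], [70, 70, 70], [73, 72, 71], [73, 72, 68], [72, 69, 71], [69, 70, 68], [75, 77, 71], [91, 90, 87], [92, 92, 88], [95, 93, 92], [122, 123, 116], [205, 204, 195], [213, 211, 202], [212, 176, 167], [215, 81, 74], [216, 51, 46], [216, 48, 44], [219, 55, 49]]
```

View pics/w1z.png

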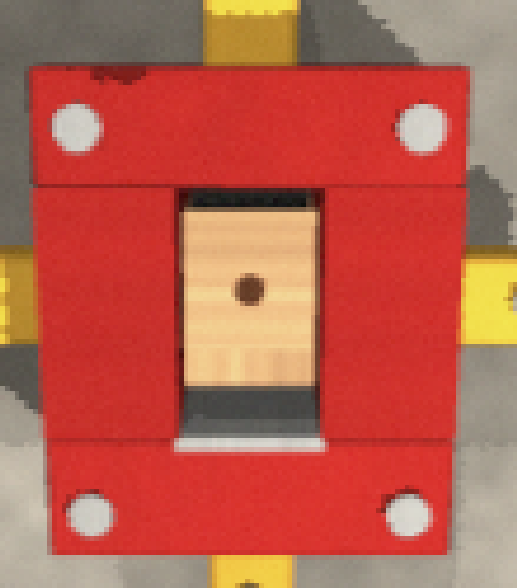

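Run:
```python
from h import *
d=np.load("pics/w1c.npz"); c=(d["K"],d["R"],d["t"])
a=np.radians(16.65); u=np.array([np.cos(a),np.sin(a)]); v=np.array([-u[1],u[0]])
ck=onz(c,(252.8,192.3),.09)[:2]; m=onz(c,(252.8,181.8),.09)[:2]; print("wrist cheek",ck,"mast",m,"gap",(ck-m)@u, "crownrel", u@(ck-[.4942,-.0769]),v@(ck-[.4942,-.0769]))
T=cal("top"); im=np.load("pics/top0.npy").astype(np.float32).mean(2)
ctr=np.array([.4919,-.0774])
for off in [-10,0,10]:
    row=[]
    for x in np.arange(0,50,1.0):
        p=ctr+u*x/1000+v*off/1000; q=proj(T,[*p,.09]); row.append(int(cv2.getRectSubPix(im,(1,1),(float(q[0]),float(q[1])))[0,0]))
    print(off,row)
row=[]
for y in np.arange(-30,30,1.):
    p=ctr+u*.034+v*y/1000; q=proj(T,[*p,.09]); row.append(int(cv2.getRectSubPix(im,(1,1),(float(q[0]),float(q[1])))[0,0]))
print(row)
```

```text
wrist cheek [ 0.52182264 -0.06821619] mast [ 0.50883017 -0.07209151] gap 0.013558104269555277 crownrel 0.028952627852313024 0.0004051635455608307
-10 [151, 152, 152, 151, 151, 151, 151, 151, 150, 150, 150, 149, 147, 145, 138, 128, 116, 101, 86, 78, 73, 70, 69, 69, 68, 68, 70, 76, 84, 100, 116, 126, 135, 135, 125, 114, 105, 96, 91, 89, 88, 88, 88, 88, 89, 89, 89, 89, 89, 89]
0 [151, 152, 152, 151, 151, 151, 151, 150, 149, 148, 148, 148, 146, 143, 137, 127, 115, 101, 87, 77, 71, 67, 67, 67, 67, 66, 68, 78, 89, 105, 122, 135, 139, 142, 129, 116, 105, 97, 91, 90, 89, 89, 89, 89, 89, 89, 89, 89, 89, 89]
10 [152, 152, 152, 151, 150, 149, 147, 145, 143, 140, 139, 139, 137, 134, 130, 119, 106, 93, 82, 72, 69, 67, 68, 68, 69, 67, 67, 75, 85, 98, 114, 130, 132, 133, 125, 113, 103, 97, 91, 89, 89, 89, 89, 88, 89, 89, 89, 89, 89, 88]
[85, 85, 85, 85, 85, 86, 86, 88, 90, 96, 105, 113, 119, 126, 127, 128, 128, 126, 125, 125, 125, 126, 127, 128, 128, 128, 126, 126, 126, 127, 129, 129, 129, 129, 128, 126, 126, 125, 125, 125, 125, 125, 125, 124, 124, 125, 125, 125, 121, 116, 110, 103, 95, 91, 87, 87, 87, 87, 87, 86]
```

Run:
```python
from h import *
plan([.442,.233,.21],106)
```

```text
shift cm [ 7.08 30.98  3.29] twist 0.71 q6 -2.24
```

Call:
play_rows(
  plan=[8.8,7,31,3.3,0.7,8.8,7,31,3.3,0.7,8.8,7,31,3.3,0.7,8.8,7,31,3.3,0.7,8.8,7,31,3.3,0.7,8.8,7,31,3.3,0.7,8.8,7,31,3.3,0.7,8.8,7,31,3.3,0.7,8.8,7,31,3.3,0.7],
)

```text
time_s: 3.2
eef_pos: [0.4436, 0.2309, 0.2112]
eef_rot: [[0.001, -0.272, 0.962], [0.0, 0.962, 0.272], [-1.0, -0.0, 0.001]]
force: [-0.1, -0.4, -0.2]
width: 1.002
```

Run:
```python
from h import *
s=manip.get_state(); print(s["time_s"],s["eef_pos"].round(4),s["eef_rot"].round(3).tolist(),s["joint_velocities"].round(3))
c=cal("wrist"); im=grab_frame("wrist"); cv2.imwrite("pics/w2.png",im[:,:,::-1])
h=cv2.cvtColor(im,cv2.COLOR_RGB2HSV); np.save("pics/w2.npy",im); np.savez("pics/w2c.npz",K=c[0],R=c[1],t=c[2])
```

```text
3.2 [0.4436 0.2309 0.2112] [[0.001, -0.272, 0.962], [0.0, 0.962, 0.272], [-1.0, -0.0, 0.001]] [0.002 0.003 0.003 0.001 0.001 0.002]
```

View pics/w2.png

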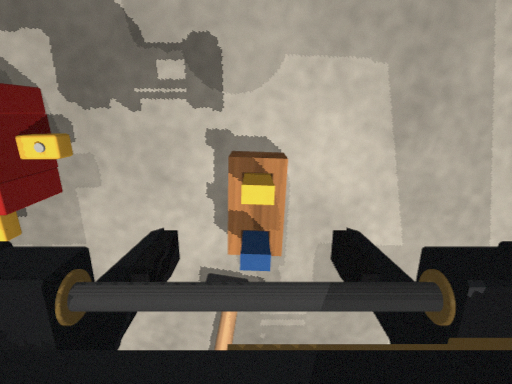

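Run:
```python
from h import *
d=np.load("pics/w2c.npz"); c=(d["K"],d["R"],d["t"]); im=np.load("pics/w2.npy"); h=cv2.cvtColor(im,cv2.COLOR_RGB2HSV)
print([(r,im[r,258].tolist()) for r in range(168,210,2)])
m=((h[...,0]>20)&(h[...,0]<35)&(h[...,1]>130)&(h[...,2]>215)).astype(np.uint8); m[:,:230]=0; m[:,290:]=0; m[215:]=0; m[:165]=0
ct=max(cv2.findContours(m,cv2.RETR_EXTERNAL,cv2.CHAIN_APPROX_NONE)[0],key=cv2.contourArea)
b=cv2.boxPoints(cv2.minAreaRect(ct)); P=np.array([onz(c,p,.11) for p in b])[:,:2]
print(b.round(1).tolist(),np.linalg.norm(P-np.roll(P,-1,0),axis=1).round(4),P.mean(0).round(4))
for i in range(4):
    e=P[(i+1)%4]-P[i]; print(np.degrees(np.arctan2(e[1],e[0])).round(2),end=" ")
# rack top face sides yaw
br=((h[...,0]>5)&(h[...,0]<16)&(h[...,1]>100)&(h[...,2]>60)).astype(np.uint8); br[:140]=0; br[262:]=0; br[:,:222]=0; br[:,295:]=0
for r in (165,175,215,225,235):
    x=np.where(br[r])[0]; print(r,x.min(),x.max(),onz(c,(x.min(),r),.05).round(4),onz(c,(x.max(),r),.05).round(4))
plan([*P.mean(0),.09])
cv2.imwrite("pics/w2z.png",cv2.resize(im[140:280,215:305,::-1],None,fx=4,fy=4,interpolation=cv2.INTER_NEAREST))
```

```text
[(168, [104, 69, 42]), (170, [101, 65, 37]), (172, [90, 59, 35]), (174, [98, 74, 25]), (176, [120, 89, 28]), (178, [121, 90, 28]), (180, [120, 91, 31]), (182, [122, 91, 31]), (184, [124, 93, 32]), (186, [239, 216, 75]), (188, [241, 219, 75]), (190, [241, 219, 76]), (192, [240, 218, 73]), (194, [240, 218, 74]), (196, [241, 219, 76]), (198, [241, 219, 74]), (200, [240, 217, 71]), (202, [242, 220, 77]), (204, [212, 168, 66]), (206, [148, 98, 59]), (208, [146, 98, 58])]
[[240.1999969482422, 203.0], [241.10000610351562, 184.1999969482422], [274.3999938964844, 185.6999969482422], [273.5, 204.5]] [0.0181 0.0305 0.0181 0.0311] [0.4424 0.2337]
-167.51 103.14 14.43 -76.91 165 229 287 [0.435  0.1992 0.05  ] [0.4174 0.2614 0.05  ]
175 228 286 [0.4463 0.201  0.05  ] [0.4285 0.2638 0.05  ]
215 228 283 [0.4928 0.2128 0.05  ] [0.4752 0.2749 0.05  ]
225 228 282 [0.5051 0.2159 0.05  ] [0.4876 0.2776 0.05  ]
235 228 282 [0.5176 0.2191 0.05  ] [0.4999 0.2814 0.05  ]
shift cm [12.11  0.3  -0.04] twist None q6 -1.6
```

View pics/w2z.png

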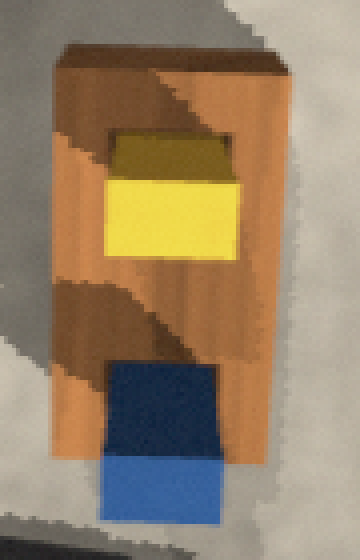

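Call:
play_rows(
  plan=[8.8,6,0.3,0,2.2,8.8,12.3,0.3,0,2.2,8.8,12.3,0.3,0,2.2,8.8,12.3,0.3,0,2.2,2.5,12.3,0.3,0,2.2,2.5,12.3,0.3,0,2.2,2.5,12.3,0.3,0,2.2,2.5,12.3,0.3,0,2.2,2.5,12.3,0.3,0,2.2,2.5,12.3,0.3,0,2.2,2.5,12.3,0.3,0,2.2],
  squeeze=30,
)

```text
time_s: 4.62
eef_pos: [0.442, 0.235, 0.0876]
eef_rot: [[-0.0, -0.237, 0.972], [0.0, 0.972, 0.237], [-1.0, 0.0, -0.0]]
force: [0.2, 0.5, -0.2]
width: 0.338
```

Call:
play_rows(
  plan=[2.5,-2,0,0,0,2.5,-5,0,0,0,2.5,-11.2,0,0,0,2.5,-11.2,0,0,0,2.5,-11.2,0,0,0],
)

```text
time_s: 5.25
eef_pos: [0.4414, 0.2348, 0.1988]
eef_rot: [[-0.001, -0.237, 0.971], [-0.0, 0.971, 0.237], [-1.0, -0.0, -0.001]]
force: [0.1, 0.3, -3.0]
width: 0.339
```

Run:
```python
from h import *
s=manip.get_state(); print(s["time_s"],s["eef_pos"].round(4),s["force"].round(2),s["width"])
for n in("wrist","scene"):
  im=grab_frame(n); cv2.imwrite(f"pics/{n}3.png",im[:,:,::-1])
plan([.515,-.0703,.20],106.65)
```

```text
5.25 [0.4414 0.2348 0.1988] [ 0.08  0.29 -3.01] 0.33901824726061386
shift cm [-2.400e-01 -3.138e+01 -1.000e-02] twist -2.94 q6 -1.56
```

View pics/wrist3.png

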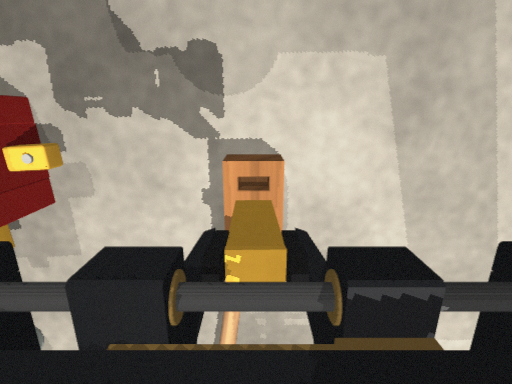

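View pics/scene3.png

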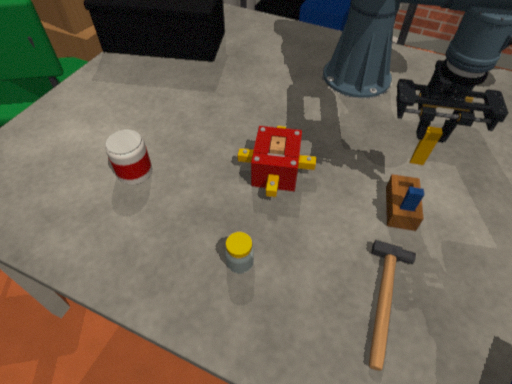

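Call:
play_rows(
  plan=[2.5,0,-31.4,0,-2.9,2.5,0,-31.4,0,-2.9,2.5,0,-31.4,0,-2.9,2.5,0,-31.4,0,-2.9,2.5,0,-31.4,0,-2.9,2.5,0,-31.4,0,-2.9,2.5,0,-31.4,0,-2.9,2.5,0,-31.4,0,-2.9,2.5,0,-31.4,0,-2.9],
)

```text
time_s: 6.48
eef_pos: [0.5163, -0.0687, 0.1995]
eef_rot: [[-0.0, -0.288, 0.958], [0.0, 0.958, 0.288], [-1.0, 0.0, -0.0]]
force: [0.8, 0.7, -3.2]
width: 0.332
```

Run:
```python
from h import *
s=manip.get_state(); print(s["time_s"],s["eef_pos"].round(4),s["eef_rot"].round(3).tolist(),s["force"].round(2))
c=cal("wrist"); np.savez("pics/w4c.npz",K=c[0],R=c[1],t=c[2])
for n in("wrist","scene","top"):
  im=grab_frame(n); np.save(f"pics/{n}4.npy",im); cv2.imwrite(f"pics/{n}4.png",im[:,:,::-1])
im=np.load("pics/wrist4.npy"); cv2.imwrite("pics/w4z.png",cv2.resize(im[100:300,180:330,::-1],None,fx=3,fy=3,interpolation=0))
# predicted vertical key corners
R=np.array(s["eef_rot"]); p=np.array(s["eef_pos"])
for w in("wrist","scene"):
  C=cal(w)
  for zz,hx in((-.0776,.003),(.0224,.009)):
    for sx in(-1,1):
      print(w,zz,sx,[proj(C,p+[0,0,zz]+R[:,2]*sx*hx+R[:,1]*sy*.015).round(1).tolist() for sy in(-1,1)])
S=np.load("pics/scene4.npy"); cv2.imwrite("pics/s4z.png",cv2.resize(S[60:200,220:340,::-1],None,fx=4,fy=4,interpolation=0))
```

```text
6.475 [ 0.5163 -0.0687  0.1995] [[-0.0, -0.288, 0.958], [0.0, 0.958, 0.288], [-1.0, 0.0, -0.0]] [ 0.83  0.68 -3.25]
wrist -0.0776 -1 [[236.8, 199.2], [272.5, 199.2]]
wrist -0.0776 1 [[237.0, 206.0], [272.3, 206.0]]
wrist 0.0224 -1 [[224.0, 248.1], [284.9, 248.1]]
wrist 0.0224 1 [[225.1, 280.0], [283.8, 280.0]]
scene -0.0776 -1 [[271.2, 140.7], [284.1, 142.1]]
scene -0.0776 1 [[270.9, 142.5], [283.9, 143.9]]
scene 0.0224 -1 [[273.4, 104.6], [287.5, 106.0]]
scene 0.0224 1 [[272.3, 110.0], [286.6, 111.5]]
```

View pics/w4z.png

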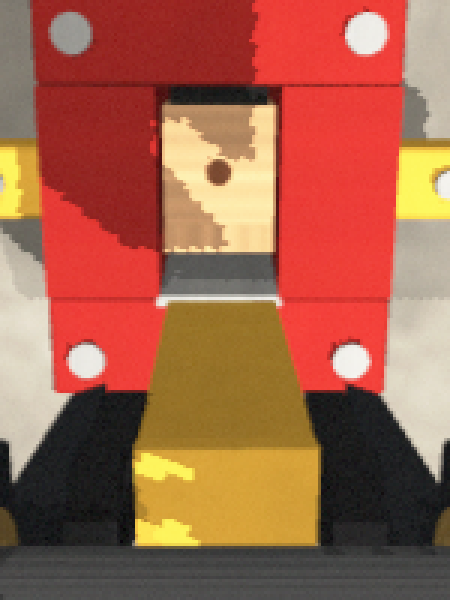

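View pics/s4z.png

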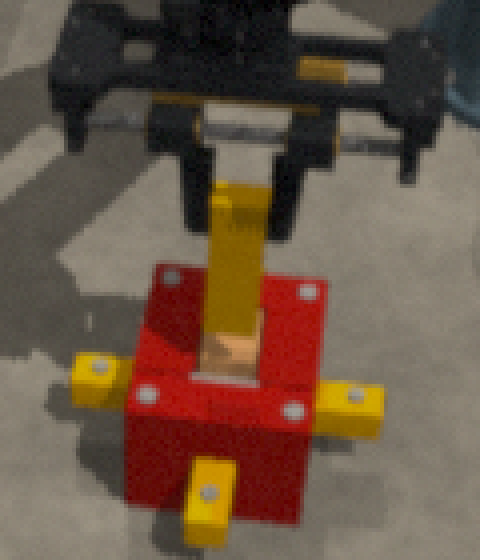

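Run:
```python
from h import *
d=np.load("pics/w4c.npz"); c=(d["K"],d["R"],d["t"]); im=np.load("pics/wrist4.npy").astype(int)
s=manip.get_state(); R=np.array(s["eef_rot"]); print(s["eef_pos"].round(4))
for r in (197,199,201,203,206,210,220,240): print(r,[tuple(im[r,x]) for x in ([*range(229,241)] if r<221 else range(226,234))]); 
for r in (203,206,210,220): print(r,[(x,tuple(im[r,x])) for x in range(268,282)])
for col in (234,254,276): print(col,[(r,tuple(im[r,col])) for r in range(181,205)])
```

```text
[ 0.5165 -0.0693  0.1998]
197 [(np.int64(233), np.int64(61), np.int64(55)), (np.int64(232), np.int64(59), np.int64(54)), (np.int64(233), np.int64(61), np.int64(54)), (np.int64(222), np.int64(55), np.int64(51)), (np.int64(147), np.int64(78), np.int64(77)), (np.int64(106), np.int64(104), np.int64(101)), (np.int64(112), np.int64(111), np.int64(108)), (np.int64(110), np.int64(109), np.int64(105)), (np.int64(114), np.int64(112), np.int64(109)), (np.int64(110), np.int64(109), np.int64(106)), (np.int64(112), np.int64(111), np.int64(109)), (np.int64(110), np.int64(111), np.int64(107))]
199 [(np.int64(199), np.int64(49), np.int64(46)), (np.int64(182), np.int64(46), np.int64(40)), (np.int64(199), np.int64(75), np.int64(71)), (np.int64(229), np.int64(165), np.int64(157)), (np.int64(233), np.int64(221), np.int64(215)), (np.int64(234), np.int64(233), np.int64(227)), (np.int64(233), np.int64(232), np.int64(227)), (np.int64(232), np.int64(230), np.int64(224)), (np.int64(234), np.int64(232), np.int64(227)), (np.int64(233), np.int64(231), np.int64(226)), (np.int64(232), np.int64(232), np.int64(226)),
[... 9222 characters left out ...]
t64(64), np.int64(55))), (192, (np.int64(235), np.int64(59), np.int64(52))), (193, (np.int64(236), np.int64(62), np.int64(56))), (194, (np.int64(235), np.int64(58), np.int64(53))), (195, (np.int64(236), np.int64(62), np.int64(54))), (196, (np.int64(235), np.int64(62), np.int64(55))), (197, (np.int64(235), np.int64(60), np.int64(52))), (198, (np.int64(236), np.int64(61), np.int64(57))), (199, (np.int64(208), np.int64(50), np.int64(44))), (200, (np.int64(218), np.int64(55), np.int64(50))), (201, (np.int64(243), np.int64(64), np.int64(59))), (202, (np.int64(244), np.int64(66), np.int64(60))), (203, (np.int64(244), np.int64(67), np.int64(60))), (204, (np.int64(245), np.int64(68), np.int64(63)))]
```

Run:
```python
from h import *
d=np.load("pics/w4c.npz"); c=(d["K"],d["R"],d["t"])
s=manip.get_state(); R=np.array(s["eef_rot"]); p=np.array(s["eef_pos"]); a=np.radians(16.65); u=np.array([np.cos(a),np.sin(a)]); v=np.array([-u[1],u[0]])
k=onz(c,(253.6,200),.1222)[:2]+u*.003; ck=onz(c,(252.6,198.1),.09)[:2]; m=onz(c,(252.6,183.9),.09)[:2]
g=ck-u*.0053; print("key",k,"tcp",p,"cheek",ck,"gapw",(ck-m)@u); e=g-k; print("err u,v mm",1e3*e@u,1e3*e@v, "tcp err",1e3*(g-p[:2])@u,1e3*(g-p[:2])@v)
print(p, p[2]-.0776)
```

```text
key [ 0.51667635 -0.06879766] tcp [ 0.51653567 -0.06929384  0.1998195 ] cheek [ 0.52198769 -0.06834562] gapw 0.014041117228897344
err u,v mm -0.08183265093510077 -1.0887409716887595 tcp err 0.19511484508174207 -0.6536743216891496
[ 0.51653567 -0.06929384  0.1998195 ] 0.12221950361031589
```

Call:
play_rows(
  plan=[2.5,0,-0.1,-0.05,0,2.5,2.7,-0.1,-0.05,0,2.5,3.5,-0.1,-0.05,0,2.5,4.2,-0.1,-0.05,0,2.5,4.2,-0.1,-0.05,0],
)

```text
time_s: 7.25
eef_pos: [0.5163, -0.0712, 0.1577]
eef_rot: [[-0.0, -0.286, 0.958], [0.0, 0.958, 0.286], [-1.0, 0.0, -0.0]]
force: [0.3, 0.3, -2.7]
width: 0.332
```

Run:
```python
from h import *
s=manip.get_state(); print(s["time_s"],s["eef_pos"].round(4),s["force"].round(2),s["moment"].round(3))
im=grab_frame("wrist"); S=grab_frame("scene")
cv2.imwrite("pics/5.png",np.hstack([cv2.resize(im[100:300,180:330,::-1],(375,500),interpolation=0),cv2.resize(S[60:200,220:325,::-1],(375,500),interpolation=0)]))
```

```text
7.25 [ 0.5163 -0.0712  0.1577] [ 0.25  0.31 -2.73] [ 0.076 -0.018 -0.001]
```

View pics/5.png

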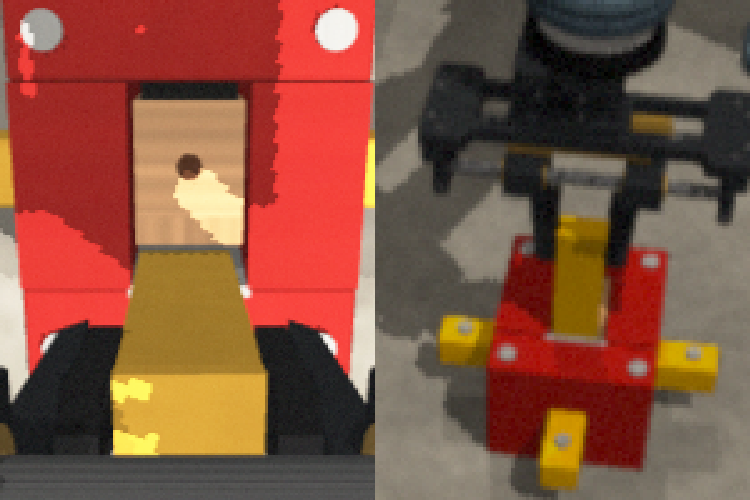

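Call:
play_rows(
  plan=[2.5,0,0.12,0,0,2.5,0.7,0.12,0,0,2.5,1.4,0.12,0,0,2.5,2.0,0.12,0,0,2.5,2.0,0.12,0,0],
  squeeze=12,
)

```text
time_s: 7.98
eef_pos: [0.5155, -0.0699, 0.1369]
eef_rot: [[-0.002, -0.286, 0.958], [0.001, 0.958, 0.286], [-1.0, 0.001, -0.001]]
force: [-0.5, 1.1, -1.8]
width: 0.34
```

Call:
play_rows(
  plan=[2.5,0.4,0,0,0,2.5,0.8,0,0,0,2.5,1.2,0,0,0,2.5,1.2,0,0,0],
)

```text
time_s: 8.48
eef_pos: [0.5157, -0.0699, 0.1253]
eef_rot: [[-0.001, -0.286, 0.958], [0.0, 0.958, 0.286], [-1.0, 0.001, -0.001]]
force: [0.1, 0.3, -1.9]
width: 0.338
```

Call:
play_rows(
  plan=[2.5,0.3,0,0,0,2.5,0.6,0,0,0,2.5,0.6,0,0,0],
)

```text
time_s: 8.85
eef_pos: [0.5158, -0.07, 0.1194]
eef_rot: [[-0.0, -0.286, 0.958], [0.0, 0.958, 0.286], [-1.0, 0.0, -0.0]]
force: [-0.1, 0.5, -2.1]
width: 0.338
```

Call:
play_rows(
  plan=[2.5,0.2,0,0,0,2.5,0.4,0,0,0,2.5,0.4,0,0,0],
)

```text
time_s: 9.22
eef_pos: [0.5159, -0.07, 0.1155]
eef_rot: [[-0.0, -0.286, 0.958], [0.0, 0.958, 0.286], [-1.0, 0.0, -0.0]]
force: [-0.6, 0.3, -3.2]
width: 0.345
```

Call:
play_rows(
  plan=[2.5,0.15,0,0,0,2.5,0.3,0,0,0,2.5,0.3,0,0,0],
)

```text
time_s: 9.6
eef_pos: [0.5158, -0.0701, 0.1125]
eef_rot: [[-0.0, -0.286, 0.958], [-0.0, 0.958, 0.286], [-1.0, 0.0, -0.0]]
force: [-1.3, -0.3, -3.3]
width: 0.342
```

Call:
play_rows(
  plan=[2.5,0.15,0,0,0,2.5,0.3,0,0,0,2.5,0.3,0,0,0],
)

```text
time_s: 9.98
eef_pos: [0.5158, -0.0701, 0.1095]
eef_rot: [[-0.001, -0.286, 0.958], [-0.0, 0.958, 0.286], [-1.0, 0.0, -0.001]]
force: [-2.4, -1.1, -2.1]
width: 0.34
```

Call:
play_rows(
  plan=[2.5,0,0,-0.05,0,2.5,0.1,0,-0.05,0,2.5,0.2,0,-0.05,0,2.5,0.2,0,-0.05,0],
)

```text
time_s: 10.48
eef_pos: [0.5155, -0.0702, 0.1077]
eef_rot: [[0.0, -0.286, 0.958], [-0.0, 0.958, 0.286], [-1.0, -0.0, 0.0]]
force: [-1.8, -1.7, -2.0]
width: 0.338
```

Call:
play_rows(
  plan=[2.5,0.1,0,0,0,2.5,0.2,0,0,0,2.5,0.2,0,0,0],
)

```text
time_s: 10.85
eef_pos: [0.5154, -0.0702, 0.1056]
eef_rot: [[-0.0, -0.286, 0.958], [0.0, 0.958, 0.286], [-1.0, 0.0, -0.0]]
force: [-1.4, -1.3, -2.5]
width: 0.342
```

Call:
play_rows(
  plan=[2.5,0,0,-0.03,0,2.5,0.1,0,-0.03,0,2.5,0.2,0,-0.03,0,2.5,0.2,0,-0.03,0],
)

```text
time_s: 11.35
eef_pos: [0.5152, -0.0703, 0.1036]
eef_rot: [[0.0, -0.286, 0.958], [0.0, 0.958, 0.286], [-1.0, 0.0, 0.0]]
force: [-1.4, -0.4, -1.6]
width: 0.341
```

Run:
```python
from h import *
s=manip.get_state(); print(s["time_s"],s["eef_pos"].round(4),s["force"].round(2),s["moment"].round(3))
im=grab_frame("wrist"); S=grab_frame("scene")
cv2.imwrite("pics/6.png",np.hstack([cv2.resize(im[100:300,180:330,::-1],(375,500),interpolation=0),cv2.resize(S[60:200,220:325,::-1],(375,500),interpolation=0)]))
```

```text
11.35 [ 0.5152 -0.0703  0.1036] [-1.37 -0.45 -1.64] [-0.105  0.248  0.003]
```

View pics/6.png

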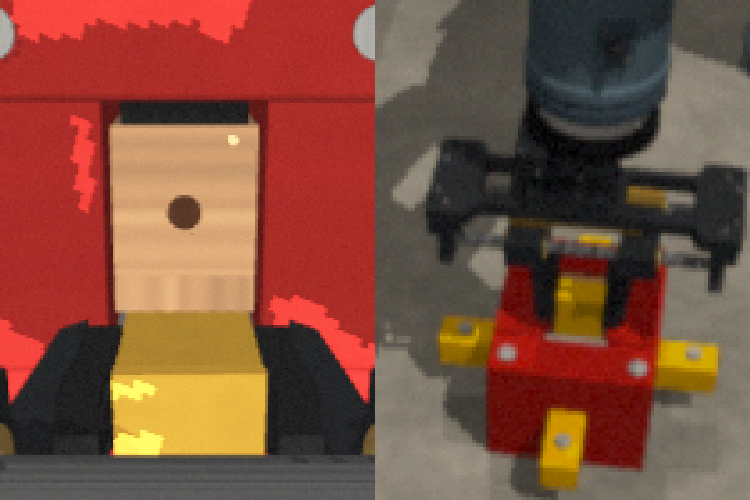

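Call:
play_rows(
  plan=[2.5,0.1,0,-0.02,0,2.5,0.2,0,-0.02,0,2.5,0.2,0,-0.02,0],
)

```text
time_s: 11.82
eef_pos: [0.5151, -0.0703, 0.1016]
eef_rot: [[0.0, -0.286, 0.958], [0.0, 0.958, 0.286], [-1.0, 0.0, 0.0]]
force: [-0.2, -1.1, -2.2]
width: 0.34
```

Call:
play_rows(
  plan=[2.5,0.1,0,-0.02,0,2.5,0.2,0,-0.02,0,2.5,0.2,0,-0.02,0],
)

```text
time_s: 12.2
eef_pos: [0.5149, -0.0704, 0.0996]
eef_rot: [[0.0, -0.286, 0.958], [0.0, 0.958, 0.286], [-1.0, 0.0, 0.0]]
force: [-0.2, -0.9, -2.4]
width: 0.342
```

Call:
play_rows(
  plan=[2.5,0.1,0,0,0,2.5,0.2,0,0,0,2.5,0.2,0,0,0],
)

```text
time_s: 12.58
eef_pos: [0.5149, -0.0706, 0.0981]
eef_rot: [[0.0, -0.286, 0.958], [-0.0, 0.958, 0.286], [-1.0, -0.0, 0.0]]
force: [-3.9, -0.8, 4.2]
width: 0.34
```

Call:
play_rows(
  plan=[2.5,0.1,0,0,0,2.5,0.2,0,0,0,2.5,0.2,0,0,0],
)

```text
time_s: 12.95
eef_pos: [0.515, -0.0709, 0.0966]
eef_rot: [[0.0, -0.286, 0.958], [-0.001, 0.958, 0.286], [-1.0, -0.001, -0.0]]
force: [-5.2, -1.8, 9.5]
width: 0.335
```

Call:
play_rows(
  plan=[5.0,0,0,0,0,5.0,0,0,0,0,5.0,0,0,0,0,5.0,-2,0,0,0,5.0,-8,0,0,0,5.0,-8,0,0,0,0,-8,0,0,0,0,-8,0,0,0,0,-8,0,0,0,0,-8,0,0,0],
)

```text
time_s: 14.2
eef_pos: [0.5145, -0.0703, 0.1749]
eef_rot: [[-0.001, -0.286, 0.958], [0.0, 0.958, 0.286], [-1.0, 0.001, -0.001]]
force: [0.5, 0.3, -0.2]
width: 0.132
```

Run:
```python
from h import *
s=manip.get_state(); print(s["time_s"],s["eef_pos"].round(4),s["force"].round(2),s["width"])
c=cal("wrist"); im=grab_frame("wrist"); np.save("pics/w7.npy",im); np.savez("pics/w7c.npz",K=c[0],R=c[1],t=c[2]); S=grab_frame("scene"); np.save("pics/s7.npy",S)
h=cv2.cvtColor(im,cv2.COLOR_RGB2HSV)
cv2.imwrite("pics/7.png",np.hstack([cv2.resize(im[100:300,180:330,::-1],(375,500),interpolation=0),cv2.resize(S[60:200,220:325,::-1],(375,500),interpolation=0)]))
```

```text
14.2 [ 0.5145 -0.0703  0.1749] [ 0.52  0.29 -0.15] 0.1320882265149456
```

View pics/7.png

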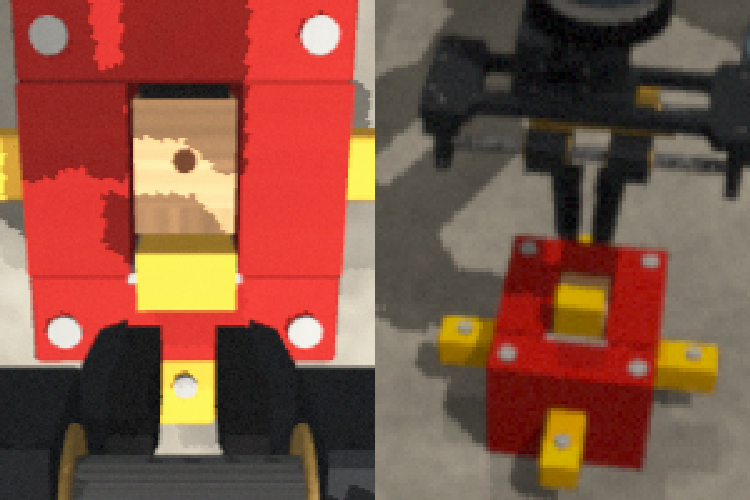

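Run:
```python
from h import *
d=np.load("pics/w7c.npz"); c=(d["K"],d["R"],d["t"]); im=np.load("pics/w7.npy"); h=cv2.cvtColor(im,cv2.COLOR_RGB2HSV)
m=((h[...,0]>20)&(h[...,0]<35)&(h[...,1]>130)&(h[...,2]>215)).astype(np.uint8); m[:,:225]=0; m[:,285:]=0; m[230:]=0; m[:195]=0
ct=max(cv2.findContours(m,cv2.RETR_EXTERNAL,cv2.CHAIN_APPROX_NONE)[0],key=cv2.contourArea)
b=cv2.boxPoints(cv2.minAreaRect(ct)); P=np.array([onz(c,p,.119) for p in b])[:,:2]
print(b.round(1).tolist(),np.linalg.norm(P-np.roll(P,-1,0),axis=1).round(4),P.mean(0).round(4))
plan([*P.mean(0),.124])
S=cal("scene"); u=np.array([.958,.287]);v=np.array([-.287,.958]); p=P.mean(0)
for z in (.112,.119,.126): print(z,[proj(S,[*(p+u*.009+v*y),z]).round(1).tolist() for y in(-.015,.015)])
s=np.load("pics/s7.npy").astype(int); print([(r,s[r,273:289:8].tolist()) for r in range(136,158,1)])
```

```text
[[234.0, 201.0], [274.0, 201.0], [274.0, 223.0], [234.0, 223.0]] [0.0305 0.018  0.0312 0.018 ] [ 0.5148 -0.07  ]
shift cm [5.13 0.03 0.02] twist None q6 -2.23
0.112 [[270.2, 146.8], [283.1, 148.2]]
0.119 [[270.3, 144.6], [283.2, 146.1]]
0.126 [[270.4, 142.5], [283.4, 143.9]]
[(136, [[102, 63, 38], [87, 23, 11]]), (137, [[112, 81, 51], [101, 63, 38]]), (138, [[118, 86, 50], [112, 81, 51]]), (139, [[160, 122, 45], [119, 87, 50]]), (140, [[199, 155, 19], [151, 116, 36]]), (141, [[209, 166, 0], [193, 153, 0]]), (142, [[210, 168, 0], [208, 165, 0]]), (143, [[209, 169, 0], [210, 166, 0]]), (144, [[206, 166, 0], [209, 164, 0]]), (145, [[181, 142, 0], [206, 163, 0]]), (146, [[145, 109, 0], [181, 139, 0]]), (147, [[138, 102, 4], [138, 103, 0]]), (148, [[130, 93, 0], [128, 93, 0]]), (149, [[131, 96, 0], [133, 96, 0]]), (150, [[134, 96, 0], [131, 95, 0]]), (151, [[131, 94, 0], [131, 94, 0]]), (152, [[131, 96, 1], [136, 97, 5]]), (153, [[134, 104, 48], [133, 99, 14]]), (154, [[139, 114, 90], [133, 105, 62]]), (155, [[146, 89, 79], [139, 113, 92]]), (156, [[149, 37, 32], [145, 83, 74]]), (157, [[151, 22, 22], [148, 31, 29]])]
```

Call:
play_rows(
  plan=[0,2,0,0,0,0,4.5,0,0,0,0,5.1,0,0,0,0,5.1,0,0,0,0,5.1,0,0,0],
  squeeze=40,
)

```text
time_s: 14.92
eef_pos: [0.5156, -0.0707, 0.1257]
eef_rot: [[0.002, -0.286, 0.958], [-0.001, 0.958, 0.286], [-1.0, -0.001, 0.001]]
force: [-0.4, -0.1, 0.1]
width: -0.001
```

Call:
play_rows(
  plan=[0,0.2,0,0,0,0,0.4,0,0,0,0,0.4,0,0,0],
)

```text
time_s: 15.3
eef_pos: [0.5148, -0.0704, 0.1207]
eef_rot: [[-0.0, -0.286, 0.958], [0.0, 0.958, 0.286], [-1.0, 0.0, -0.0]]
force: [0.5, 0.0, -0.5]
width: 0.007
```

Call:
play_rows(
  plan=[0,0.05,0,0,0,0,0.1,0,0,0,0,0.1,0,0,0],
)

```text
time_s: 15.68
eef_pos: [0.5149, -0.0704, 0.1197]
eef_rot: [[0.0, -0.286, 0.958], [-0.0, 0.958, 0.286], [-1.0, -0.0, 0.0]]
force: [0.5, -0.1, 0.6]
width: 0.005
```

Call:
play_rows(
  plan=[0,0.05,0,0,0,0,0.1,0,0,0,0,0.1,0,0,0],
)

```text
time_s: 16.05
eef_pos: [0.515, -0.0706, 0.1194]
eef_rot: [[0.0, -0.286, 0.958], [-0.001, 0.958, 0.286], [-1.0, -0.001, 0.0]]
force: [-2.9, -1.3, 6.3]
width: -0.001
```

Call:
play_rows(
  plan=[0,0.03,0,0,0,0,0.05,0,0,0,0,0.05,0,0,0],
)

```text
time_s: 16.42
eef_pos: [0.515, -0.0708, 0.1193]
eef_rot: [[0.0, -0.286, 0.958], [-0.001, 0.958, 0.286], [-1.0, -0.001, 0.0]]
force: [-3.8, 1.2, 8.9]
width: 0.005
```

Call:
play_rows(
  plan=[0,0.03,0,0,0,0,0.04,0,0,0,0,0.04,0,0,0],
)

```text
time_s: 16.8
eef_pos: [0.5151, -0.0709, 0.1192]
eef_rot: [[0.0, -0.286, 0.958], [-0.001, 0.958, 0.286], [-1.0, -0.001, 0.0]]
force: [-4.1, 0.2, 11.1]
width: 0.007
```

Call:
play_rows(
  plan=[0,0.03,0,0,0,0,0.04,0,0,0,0,0.04,0,0,0],
)

```text
time_s: 17.18
eef_pos: [0.5151, -0.071, 0.119]
eef_rot: [[0.0, -0.286, 0.958], [-0.001, 0.958, 0.286], [-1.0, -0.001, 0.0]]
force: [-7.1, -0.5, 12.3]
width: 0.007
```

Call:
play_rows(
  plan=[0,0.02,0,0,0,0,0.03,0,0,0,0,0.03,0,0,0],
)

```text
time_s: 17.55
eef_pos: [0.5152, -0.0711, 0.1188]
eef_rot: [[0.001, -0.286, 0.958], [-0.001, 0.958, 0.286], [-1.0, -0.001, 0.0]]
force: [-6.2, -0.1, 13.9]
width: 0.003
```

Call:
play_rows(
  plan=[0,0,0,-0.02,0,0,0,0,-0.04,0,0,0.01,0,-0.04,0,0,0.01,0,-0.04,0],
)

```text
time_s: 18.05
eef_pos: [0.5151, -0.0711, 0.1188]
eef_rot: [[0.001, -0.286, 0.958], [-0.001, 0.958, 0.286], [-1.0, -0.002, 0.001]]
force: [-4.6, -0.3, 13.7]
width: 0.001
```

Call:
play_rows(
  plan=[0,0.02,0,-0.02,0,0,0.03,0,-0.02,0,0,0.03,0,-0.02,0],
)

```text
time_s: 18.42
eef_pos: [0.5151, -0.0712, 0.1186]
eef_rot: [[0.002, -0.286, 0.958], [-0.001, 0.958, 0.286], [-1.0, -0.002, 0.001]]
force: [-4.2, -0.2, 14.1]
width: 0.005
```

Call:
play_rows(
  plan=[0,0.02,0,-0.02,0,0,0.03,0,-0.02,0,0,0.03,0,-0.02,0],
)

```text
time_s: 18.8
eef_pos: [0.5151, -0.0712, 0.1184]
eef_rot: [[0.002, -0.286, 0.958], [-0.001, 0.958, 0.286], [-1.0, -0.002, 0.002]]
force: [-3.6, 0.2, 14.0]
width: 0.002
```

Call:
play_rows(
  plan=[0,0.02,0,-0.01,0,0,0.03,0,-0.01,0,0,0.03,0,-0.01,0],
)

```text
time_s: 19.18
eef_pos: [0.5151, -0.0713, 0.1183]
eef_rot: [[0.002, -0.286, 0.958], [-0.001, 0.958, 0.286], [-1.0, -0.002, 0.002]]
force: [-3.5, 0.4, 14.2]
width: 0.003
```

Call:
play_rows(
  plan=[0,0.03,0,-0.01,0,0,0.05,0,-0.01,0,0,0.05,0,-0.01,0],
)

```text
time_s: 19.55
eef_pos: [0.5152, -0.0714, 0.1179]
eef_rot: [[0.003, -0.286, 0.958], [-0.002, 0.958, 0.286], [-1.0, -0.002, 0.002]]
force: [-5.3, 0.1, 16.0]
width: 0.007
```

Call:
play_rows(
  plan=[0,0.02,0,-0.01,0,0,0.03,0,-0.01,0,0,0.03,0,-0.01,0],
)

```text
time_s: 19.92
eef_pos: [0.5152, -0.0715, 0.1178]
eef_rot: [[0.003, -0.286, 0.958], [-0.002, 0.958, 0.286], [-1.0, -0.003, 0.002]]
force: [-4.5, -0.3, 16.7]
width: 0.007
```

Call:
play_rows(
  plan=[0,-0.1,0,0,0,0,-0.3,0,0,0,0,-2,0,0,0,0,-8,0,0,0,0,-10,0,0,0,0,-10,0,0,0,0,-10,0,0,0],
)

```text
time_s: 20.8
eef_pos: [0.5131, -0.0704, 0.2143]
eef_rot: [[-0.002, -0.286, 0.958], [0.001, 0.958, 0.286], [-1.0, 0.001, -0.001]]
force: [-0.6, -0.3, -0.7]
width: 0.001
```

Run:
```python
from h import *
s=manip.get_state(); print(s["time_s"],s["eef_pos"].round(4),s["force"].round(2))
c=cal("wrist"); im=grab_frame("wrist"); S=grab_frame("scene")
h=cv2.cvtColor(im,cv2.COLOR_RGB2HSV)
m=((h[...,0]>20)&(h[...,0]<35)&(h[...,1]>130)&(h[...,2]>215)).astype(np.uint8); m[:,:225]=0; m[:,285:]=0; m[225:]=0; m[:180]=0
ct=max(cv2.findContours(m,cv2.RETR_EXTERNAL,cv2.CHAIN_APPROX_NONE)[0],key=cv2.contourArea)
b=cv2.boxPoints(cv2.minAreaRect(ct)); P=np.array([onz(c,p,.118) for p in b])[:,:2]
print(b.round(1).tolist(),np.linalg.norm(P-np.roll(P,-1,0),axis=1).round(4),P.mean(0).round(4))
cv2.imwrite("pics/8.png",np.hstack([cv2.resize(im[:, :,::-1],(500,375)),cv2.resize(S[60:200,220:332,::-1],(300,375),interpolation=0)])); cv2.imwrite("pics/s8.png",S[:,:,::-1])
```

```text
20.8 [ 0.5131 -0.0704  0.2143] [-0.65 -0.35 -0.7 ]
[[236.0, 189.0], [269.0, 189.0], [269.0, 207.0], [236.0, 207.0]] [0.0298 0.0171 0.0303 0.0171] [ 0.5148 -0.0712]
```

View pics/8.png

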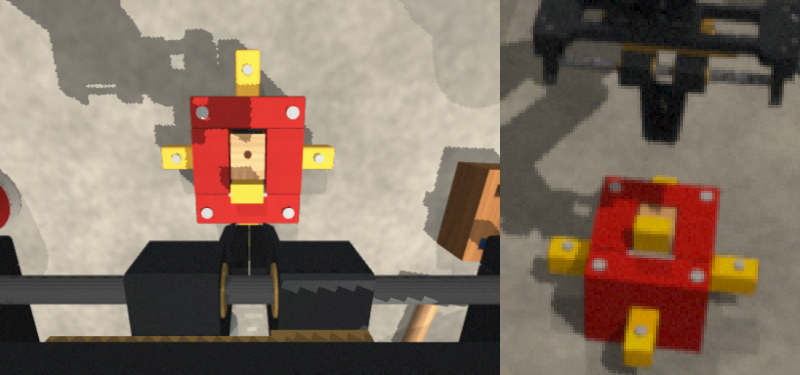

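View pics/s8.png

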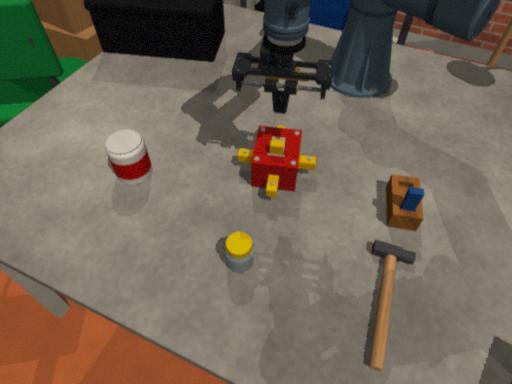

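```bash
python3 -c "
from plant import manip
print(manip.finish_job(), manip.get_state()['time_s'])"
```

```text
the job is handed in; nothing more can be done
the job is handed in; nothing more can be done
```

The yellow key is standing thin end down in the gap beside the mast, about 72 mm inside, and the job has been handed in. I gripped it by its parallel sides and lowered it until it bound at about 70 mm. I then let go and pressed the head straight down with closed fingers. The push peaked at about 16.7 N, inside the 12–20 N window. The gripper was then raised about 10 cm clear, with about 21 s used.

**Last checks:**
- **Key:** in the wrist camera view after release the head measures about 30 x 17 mm, square to the crown. It sits at (0.515, -0.071), where the key was placed, and held its place when the fingers lifted.
- **Other things:** the last scene picture shows the blue key still in the rack, and the hammer, tin and jar where they were.

**Not confirmed or disagreeing:**
- **Cheek force:** the force the key keeps on the cheek cannot be read, so "tight" rests on the push force and about 2 mm of travel after first binding.
- **Side load:** while pressing there was also a sideways load of about 4–7 N toward the cheek, which I eased with small shifts.
- **Cheek position:** the top and wrist cameras differed by about 1.7 mm on where the cheek is. I used the wrist view.

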